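# Grip test of a drip tray, bare and loaded

### The arm

A 6-joint arm with a two-finger parallel gripper is mounted at the origin on the work surface. World frame = base frame: x ahead of the robot, y to its left, z up, the work surface at z = 0. Lengths are in m, angles in rad, forces in N, time in s.
With the tool pointing down it reaches from about 0.3 to 0.75 m from the base axis. Payload 8.5 kg.
Tool frame: the origin (TCP) lies midway between the tips of the shut fingers; the grasp point (between the pads) lies 19 mm behind it; z points along the fingers, y is the line along which they close (so a half turn about z gives the same grasp; the last joint's range is limited). The gripper opens to 85 mm and grips with 20 to 120 N. Pads are 22 mm wide; open, the fingers measure 114 mm over their backs; the gripper's body (76 mm by 85 mm) begins 54 mm behind the grasp point. The pads swing forward as they close: fully open they stand 13 mm farther back than shut.
Start: joints at [-1.498, 0.381, 1.297, -0, 1.464, -0.215], TCP at [0.156, -0.527, 0.231] pointing down, gripper open.
Joint ranges: [-3.11, 3.11], [-0.89, 2.33], [0.22, 2.48], [-1.42, 4.56], [0.17, 2.85], [-2.88, 2.88]. Speed limits (rad/s): [2.39, 2.39, 3.14, 3.14, 3.14, 3.14].

### API

Orientations are given as a unit quaternion [x, y, z, w].
In Python, from plant import arm gives the robot as it stands.
- The arm moves only by the tool jog_arm, never from a script. Its argument "targets" is a list of rows, each a list of 3 entries, a list of its own where there are three numbers: the shift along the tool's x, y, z in units of 0.75 m (1.0 is 0.75 m), then the turn, a rotation vector about the tool's x, y, z in units of 360 degrees (1.0 is 360 degrees), then the closure, from 0 (fully open) to 1 (shut). In form: [[[x, y, z], [rx, ry, rz], hand], ...]. A call has 1 to 10 rows; each row is the pose to reach, as a shift and turn from the pose commanded when the call began, along the tool's axes at that moment, turning the shorter way round; what a row does not reach only later rows make up. A row lasts 1/8 s, in which the tool goes at most 62.5 mm and 10.7 degrees, less where a joint would pass 70% of its speed; a pose out of reach is approached as far as the arm can. A call with a number of a shift or a turn outside -1 to 1 is refused whole. A call with a gripper value outside its range is refused whole. The fingers move at their own pace and stop on an object; "newtons" is the grip in N (left out, the last holds). Time passes only in rows, so rows that repeat a pose let the fingers close. It gives the time, the measured TCP pose, the force, the opening and the grip force at its end, in the units of the state.
- arm.get_obs(): the state, without advancing time (a new reading comes with each control period).
- arm.camera(name): name is "scene" or "top" or "wrist"; returns a dict with "img" (420x560x3 uint8, red, green, blue), "vfov" (degrees; the focal length in pixels is half the picture's height over the tangent of half this angle, whatever the lens; pixels are square), "cx", "cy" (the principal point, pixels), "rvec" (rotation vector, rad) and "tvec" (3), from world to camera coordinates, as OpenCV has them; the wrist camera has in their place "tool_from_camera" (4x4, takes a point from camera to tool coordinates, whose origin is the TCP and whose axes are the flange's). Camera axes: x right, y down, z forward; pixel columns grow to the right and rows downward; lengths in m; the calibration is good to about 2 mm. The wrist camera is an equidistant fisheye: a pixel r from the principal point sees the ray r / f radians off the axis. A picture is of the moment at which its call begins: read the wrist's pose just before it. There is no depth.
- arm.sign_off(): hands the job in; it is judged then, once.
Trained networks look in a picture, given as the dict that the camera call returned (one of the last four; its "shot" number tells which), for a name from the list of things; names that differ only in an ending like _2 or _b are one class to them, and where a whole thing is asked for, a point or a joint stands for the part that bears it (a point fixed in the world has none). Each returns a list of dicts, best first, with "conf" (0 to 1); they miss things now and then, are a little off and sometimes report something else, mostly with a low value. They report only what shows in the picture. A call takes as long as a camera call. They do not tell look-alikes from the thing itself.
- arm.search_frame(picture, target): "extent" ([left, top, right, bottom] in pixels, round what is visible of it).
The state is a dict: "clock": time; "joint_positions": joint angles; "qd": joint speeds; "effort": joint torques, N m; "eef_pos": TCP position; "orientation": TCP orientation; "ft_force": force on the tool from outside, world axes, zero at the start; "torque": the same for the moment, N m; "grip_width": finger opening in m; "grasp_force": force on a finger pad.
Only numpy, scipy, OpenCV 4.12 (cv2) and the standard library are available. Lean on these libraries where they do the work, as an engineer would, in place of code of your own. Each camera call takes 0.05 s, during which the arm holds its last target. There are 200 camera calls.

### The job

Test whether the drip tray's rubber feet hold: before any loose beaker is on the tray, pull the tension gauge out by its tab until the pointer stands on the nearer mark, keep it there for two seconds and let it back in. Then load the tray by nesting every loose beaker, one in another, in the first beaker, and with the load on pull the gauge to the farther mark for two seconds, never more than 15 mm beyond that mark. Finish with the gauge back home, the beakers nested and the other dishes left where they were.

Things in the scene. Friction and masses are not known exactly. Their poses are not given: they have to be found in the camera images.
- tray: grey plastic drip tray, fixed, 280 mm (x) by 300 mm (y), rim 29 mm high; origin on the counter under its centre. A wire dish rack with a steel pot lid (up to 170 mm high) stands on its far half, x above +10 mm in the tray's frame, 113 mm high. The tension gauge lies on the counter beside the tray's -y side and is hooked to it.
- first_beaker: the beaker held fast in the ring on the tray's near half, same shape as the loose ones (70 mm high, mouth 63 mm inside diameter); origin at the centre of its underside, 14 mm above the counter, z up.
- beaker0: white stoneware beaker, a tapering open cup: 70 mm high, 69 mm outside diameter at the rim, 50 mm at the foot, wall 3 mm, heavy solid bottom 34 mm thick; origin at the centre of its underside, z up along its axis. It nests loosely in another (1 to 2 mm play) and then stands 34 mm higher than it. Loose; may be absent.
- beaker1: white stoneware beaker, a tapering open cup: 70 mm high, 69 mm outside diameter at the rim, 50 mm at the foot, wall 3 mm, heavy solid bottom 34 mm thick; origin at the centre of its underside, z up along its axis. It nests loosely in another (1 to 2 mm play) and then stands 34 mm higher than it. Loose; may be absent.
- beaker2: white stoneware beaker, a tapering open cup: 70 mm high, 69 mm outside diameter at the rim, 50 mm at the foot, wall 3 mm, heavy solid bottom 34 mm thick; origin at the centre of its underside, z up along its axis. It nests loosely in another (1 to 2 mm play) and then stands 34 mm higher than it. Loose; may be absent.
- beaker3: white stoneware beaker, a tapering open cup: 70 mm high, 69 mm outside diameter at the rim, 50 mm at the foot, wall 3 mm, heavy solid bottom 34 mm thick; origin at the centre of its underside, z up along its axis. It nests loosely in another (1 to 2 mm play) and then stands 34 mm higher than it. Loose; may be absent.
- slide (a joint): how far the gauge's sprung slide is pulled out, in m: 0 home, stop at 0.125; it moves along the tray's -y axis and needs about 2 N to start and 10 N at 100 mm; it runs back by itself when let go.
- grip_tab (a point): point on the centre line of the gauge slide's upright black pull tab, at its top edge (92 mm above the counter); the tab is 16 mm thick along the pull (tray's y), 36 mm wide across it and stands clear from 40 mm height up; its axes are those of the tray. On the home side of it the gauge's tube rises to 36 mm.
- pointer (a point): the slide's thin pointer, where it lies over the white scale plate, on the robot's side of the slide; moves with the slide.
- mark_near: black bar 4 mm thick along the pull and 40 mm across it, on the gauge's white scale plate: the nearer of two such marks, reached first when pulling; the pointer stands on it when their y in the tray's frame are equal.
- mark_far: the same black bar, the farther mark.
- tumbler: green glass tumbler, 72 mm diameter, 110 mm high, drying on the near half of the tray, not to be disturbed; origin at the centre of its underside.
- butter_dish: beige butter dish, 90 by 150 mm, 71 mm high, not to be disturbed; origin at the centre of its underside.
- salad_server: wooden salad server (spoon) 240 mm long lying on the counter, not to be disturbed; lies along its x axis.
There are look-alikes about, which are no part of the job. What is shaped like the beaker1 but purple is not meant. Leave any pink look-alike of the beaker2 alone.

How it is judged:
On the way, in this order (a step that is already met when the one before it is completed fails the run):
1. gauge pulled to the nearer mark and held there while no loose beaker is on the tray (y of pointer in the frame of mark_near between -0.007 and 0.007 m and horizontal distance between each of beaker0, beaker1, beaker2, beaker3 and first_beaker above 0.08 m), for 1.2 s.
2. every loose beaker nested in the stack on the first beaker, gauge home (horizontal distance between each of beaker0, beaker1, beaker2, beaker3 and first_beaker below 0.014 m and angle between each of beaker0, beaker1, beaker2, beaker3's own z axis and vertical below 0.12 rad and (z of beaker0 in the frame of first_beaker between 0.028 and 0.04 m or z of beaker0 in the frame of first_beaker between 0.062 and 0.074 m or z of beaker0 in the frame of first_beaker between 0.096 and 0.108 m or z of beaker0 in the frame of first_beaker between 0.13 and 0.142 m) and (z of beaker1 in the frame of first_beaker between 0.028 and 0.04 m or z of beaker1 in the frame of first_beaker between 0.062 and 0.074 m or z of beaker1 in the frame of first_beaker between 0.096 and 0.108 m or z of beaker1 in the frame of first_beaker between 0.13 and 0.142 m) and (z of beaker2 in the frame of first_beaker between 0.028 and 0.04 m or z of beaker2 in the frame of first_beaker between 0.062 and 0.074 m or z of beaker2 in the frame of first_beaker between 0.096 and 0.108 m or z of beaker2 in the frame of first_beaker between 0.13 and 0.142 m) and (z of beaker3 in the frame of first_beaker between 0.028 and 0.04 m or z of beaker3 in the frame of first_beaker between 0.062 and 0.074 m or z of beaker3 in the frame of first_beaker between 0.096 and 0.108 m or z of beaker3 in the frame of first_beaker between 0.13 and 0.142 m) and value of joint slide below 0.006 m), for 0.3 s.
3. gauge pulled to the farther mark and held there with the beakers nested (y of pointer in the frame of mark_far between -0.007 and 0.007 m and horizontal distance between each of beaker0, beaker1, beaker2, beaker3 and first_beaker below 0.014 m and angle between each of beaker0, beaker1, beaker2, beaker3's own z axis and vertical below 0.12 rad and (z of beaker0 in the frame of first_beaker between 0.028 and 0.04 m or z of beaker0 in the frame of first_beaker between 0.062 and 0.074 m or z of beaker0 in the frame of first_beaker between 0.096 and 0.108 m or z of beaker0 in the frame of first_beaker between 0.13 and 0.142 m) and (z of beaker1 in the frame of first_beaker between 0.028 and 0.04 m or z of beaker1 in the frame of first_beaker between 0.062 and 0.074 m or z of beaker1 in the frame of first_beaker between 0.096 and 0.108 m or z of beaker1 in the frame of first_beaker between 0.13 and 0.142 m) and (z of beaker2 in the frame of first_beaker between 0.028 and 0.04 m or z of beaker2 in the frame of first_beaker between 0.062 and 0.074 m or z of beaker2 in the frame of first_beaker between 0.096 and 0.108 m or z of beaker2 in the frame of first_beaker between 0.13 and 0.142 m) and (z of beaker3 in the frame of first_beaker between 0.028 and 0.04 m or z of beaker3 in the frame of first_beaker between 0.062 and 0.074 m or z of beaker3 in the frame of first_beaker between 0.096 and 0.108 m or z of beaker3 in the frame of first_beaker between 0.13 and 0.142 m)), for 1.2 s.
At the end, for the whole second after the job is handed in: The gauge's slide is home (within 6 mm), and every loose beaker present is nested upright in the stack on the first beaker (axis within 14 mm of it, within 0.12 rad of upright, height within 6 mm of a nested place) and at rest (all of step 2 and linear speed of each of beaker0, beaker1, beaker2, beaker3 below 0.05 m/s); the robot touches nothing.
It fails at once if the gauge is pulled more than 15 mm beyond the farther mark (y of pointer in the frame of mark_far below -0.015 m).
It fails at once if the tumbler is shifted more than 30 mm (distance of tumbler from where it was at the start of the episode above 0.03 m).
It fails at once if the butter dish is shifted more than 30 mm (distance of butter_dish from where it was at the start of the episode above 0.03 m).
It fails at once if the salad server is shifted more than 30 mm (distance of salad_server from where it was at the start of the episode above 0.03 m).
Of beaker0, beaker1, beaker2, beaker3 only 3 to 4 are there at a start; the rules pass over those that are not, and their reading is None.
At some moment in a run one of beaker0, beaker1, beaker2, beaker3 may be knocked a few centimetres aside while the robot is not near it.
Once in a run the grip may slacken for a moment while it holds something.
It also fails if it takes over 210 s, if anything falls off the work surface, if the arm or the gripper's body presses on something with over 40 N, if the wrist force passes 120 N, or if a joint passes its speed limit or range.

## Working session

There is one attempt and no reset: what is moved stays moved. The work goes in short steps, Python scripts to look and compute and a tool call to move; the robot and the scene stay as the last step left them, time stands still between calls to the robot, and variables do not carry over. Pictures are saved under pics/ and viewed, at most 17 in all, crops included, and the job is handed in when it is done.

Besides the shell and the picture viewer there is one more tool, called after "Request:" by a JSON object that holds its "fn" and its "kwargs". jog_arm: Moves the arm, as the interface text tells. Its arguments: {"type":"object","properties":{"targets":{"type":"array"},"newtons":{"type":"number"}},"required":["targets"]}

```bash
ls; mkdir -p pics
cat > h.py <<'E'
import numpy as np,cv2
from scipy.spatial.transform import Rotation as R
from plant import arm
def shot(n,save=None):
    o=arm.get_obs(); c=arm.camera(n); c['obs']=o
    if save: cv2.imwrite('pics/'+save+'.png',c['img'][:,:,::-1])
    return c
def ray(c,u,v):
    H=c['img'].shape[0]; f=H/2/np.tan(np.radians(c['vfov'])/2)
    d=np.array([u-c['cx'],v-c['cy']],float)
    if 'rvec' in c:
        Rm=cv2.Rodrigues(np.array(c['rvec'],float))[0]; t=np.array(c['tvec'],float).ravel()
        return -Rm.T@t, Rm.T@np.array([d[0]/f,d[1]/f,1])
    r=np.hypot(*d); a=r/f; dc=np.array([*(d/max(r,1e-9)*np.sin(a)),np.cos(a)])
    T=np.array(c['tool_from_camera']); o=c['obs']; Rt=R.from_quat(o['orientation']).as_matrix()
    return Rt@T[:3,3]+np.array(o['eef_pos']), Rt@T[:3,:3]@dc
def onz(c,u,v,z):
    p,d=ray(c,u,v); return p+d*(z-p[2])/d[2]
def proj(c,P):
    P=np.array(P,float); H=c['img'].shape[0]; f=H/2/np.tan(np.radians(c['vfov'])/2)
    if 'rvec' in c:
        q=cv2.Rodrigues(np.array(c['rvec'],float))[0]@P+np.array(c['tvec'],float).ravel()
        return np.array([c['cx']+f*q[0]/q[2],c['cy']+f*q[1]/q[2]])
    T=np.array(c['tool_from_camera']); o=c['obs']; Rt=R.from_quat(o['orientation']).as_matrix()
    q=T[:3,:3].T@(Rt.T@(P-np.array(o['eef_pos']))-T[:3,3]); r=np.hypot(q[0],q[1]); a=np.arctan2(r,q[2])
    return np.array([c['cx'],c['cy']])+f*a*q[:2]/r
def jog(p,yaw=None,zt=True):
    "shift (units) and turn for tool-down pose at p, tool x axis angle yaw"
    o=arm.get_obs(); Rt=R.from_quat(o['orientation'])
    s=Rt.inv().apply(np.array(p)-np.array(o['eef_pos']))/0.75
    return np.round(s,4)
E
cat > a.py <<'E'
from h import *
np.set_printoptions(precision=4,suppress=True)
print(arm.get_obs())
for n in ['top','scene']:
    c=shot(n,n+'0')
    print(n,c['cx'],c['cy'],c['vfov'],ray(c,280,210))
    for t in ['tray','first_beaker','beaker0','slide','grip_tab','pointer','mark_near','mark_far','tumbler','butter_dish','salad_server']:
        print(t,[(np.round(d['extent']).astype(int).tolist(),round(d['conf'],2)) for d in arm.search_frame(c,t)])
E
python3 a.py
```

```text
pics
{'clock': 0.0, 'joint_positions': array([-1.4983,  0.3812,  1.2983,  0.    ,  1.4636, -0.2153]), 'qd': array([ 0.0017,  0.0001,  0.001 ,  0.0011, -0.0005, -0.0011]), 'effort': array([  0.0023, -44.8455, -23.1278,  -0.0001,   0.0048,  -0.    ]), 'eef_pos': array([ 0.1561, -0.5271,  0.2307]), 'orientation': array([ 0.9897,  0.1434,  0.0001, -0.0008]), 'ft_force': array([-0.026 ,  0.1498,  0.0828]), 'torque': array([-0.0297, -0.0186, -0.0224]), 'grasp_force': 0.0, 'grip_width': 0.08551234884738602}
top 275.2536020761282 205.0719162578168 51.98430390626478 (array([ 0.3881, -0.0812,  0.9592]), array([ 0.212 , -0.0142, -0.9773]))
tray [([335, 158, 364, 192], 0.59), ([261, 294, 328, 344], 0.57)]
first_beaker [([93, 211, 132, 250], 0.97)]
beaker0 [([436, 176, 474, 211], 0.85), ([250, 156, 279, 190], 0.81), ([398, 131, 432, 166], 0.81), ([316, 112, 346, 148], 0.79), ([386, 182, 425, 214], 0.75), ([332, 159, 365, 190], 0.59), ([260, 297, 330, 343], 0.35)]
slide [([263, 217, 277, 244], 0.88)]
grip_tab [([208, 219, 281, 242], 0.55)]
pointer [([208, 219, 275, 242], 0.7)]
mark_near [([95, 210
[... 359 characters left out ...]
,  0.7183]), array([-0.4086,  0.5871, -0.6988]))
tray [([214, 138, 427, 272], 0.89)]
first_beaker [([329, 137, 356, 166], 0.88)]
beaker0 [([192, 304, 228, 346], 0.9), ([306, 292, 342, 335], 0.73), ([148, 345, 189, 392], 0.67), ([304, 224, 335, 260], 0.66), ([257, 274, 292, 315], 0.6), ([227, 345, 269, 394], 0.59), ([172, 181, 238, 233], 0.45)]
slide [([266, 205, 283, 234], 0.69)]
grip_tab [([267, 202, 283, 234], 0.57), ([172, 184, 236, 237], 0.28)]
pointer [([254, 195, 311, 234], 0.91)]
mark_near []
mark_far [([302, 268, 406, 334], 0.36)]
tumbler [([304, 147, 334, 192], 0.58), ([302, 224, 334, 260], 0.52)]
butter_dish [([172, 184, 237, 234], 0.81)]
salad_server [([301, 267, 406, 334], 0.64)]
```

```bash
python3 -c "
import cv2
a=cv2.imread('pics/top0.png');cv2.imwrite('pics/t1.png',cv2.resize(a,None,fx=1.42,fy=1.42,interpolation=cv2.INTER_CUBIC))
cv2.imwrite('pics/t2.png',cv2.resize(a[190:270,70:290],None,fx=3.6,fy=3.6,interpolation=cv2.INTER_CUBIC))"
```

```text
(no output)
```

View pics/t1.png

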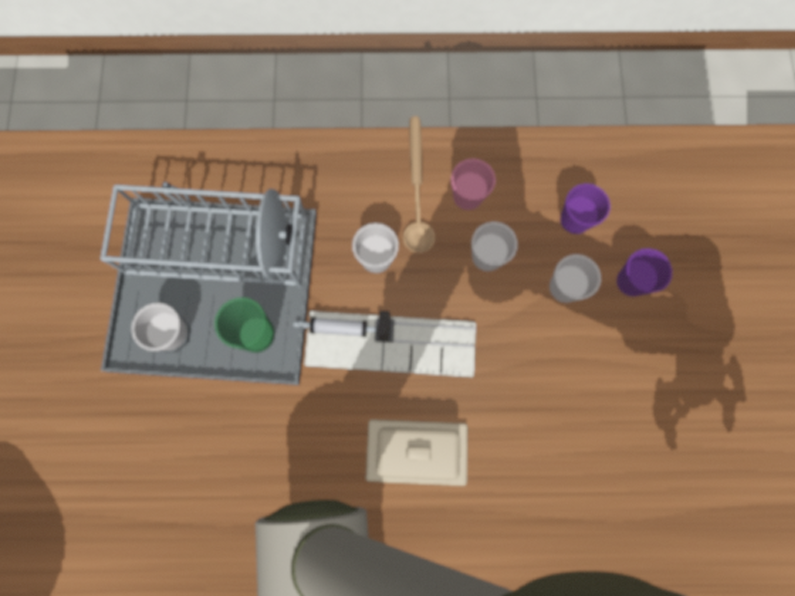

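View pics/scene0.png

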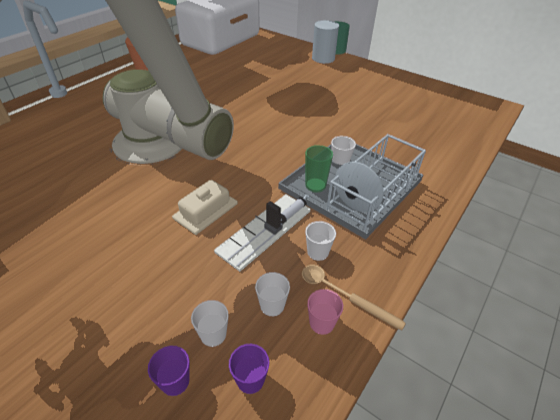

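View pics/t2.png

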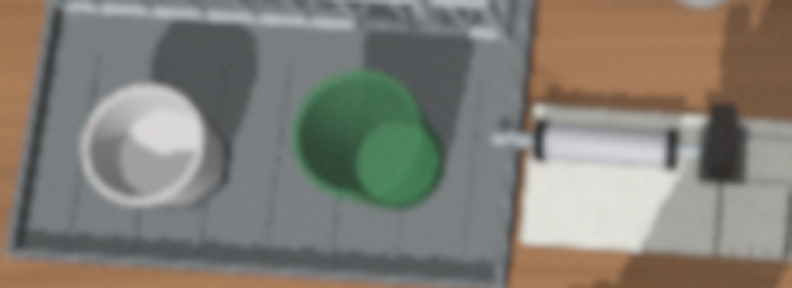

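```bash
cat >> h.py <<'E'
from scipy.optimize import least_squares
def cup_box(c,x,y,z0,r0=.025,r1=.0345,h=.07):
    a=np.linspace(0,2*np.pi,40)
    P=np.array([proj(c,(x+r*np.cos(t),y+r*np.sin(t),z)) for r,z in((r0,z0),(r1,z0+h)) for t in a])
    return np.r_[P.min(0),P.max(0)]
def fit_cup(c,box,z0=0,**k):
    m=onz(c,(box[0]+box[2])/2,(box[1]+box[3])/2,z0+.04)
    s=least_squares(lambda q:cup_box(c,q[0],q[1],z0,**k)-box,m[:2]); return s.x,np.abs(s.fun).max()
E
cat > b.py <<'E'
from h import *
np.set_printoptions(precision=4,suppress=True)
for n in ['top','scene']:
    c=shot(n)
    for t,z,k in [('beaker0',0,{}),('first_beaker',.014,{}),('tumbler',.01,dict(r0=.030,r1=.036,h=.11))]:
        for d in arm.search_frame(c,t):
            e=d['extent']
            if d['conf']<.5: continue
            q,er=fit_cup(c,e,z,**k); u=int((e[0]+e[2])/2); v=int((e[1]+e[3])/2)
            print(n,t,q,'res %.1f'%er,'col',c['img'][v-4:v+5,u-4:u+5].mean((0,1)).astype(int))
    if n=='top':
        print([onz(c,u/1.42,v/1.42,z)[:2] for u,v,z in [(102,370,.029),(299,383,.029),(317,209,.029),(305,367,.003),(474,377,.003),(476,321,.003),(376,340,.092),(392,340,.092),(377,312,.092),(392,312,.092)]])
        # ortho: x 0.30..0.45 , y 0.05..-0.25
        s=.0004; xs=np.arange(.48,.33,-s); ys=np.arange(0.14,-.17,-s)
        m=np.array([[proj(c,(x,y,.003)) for y in ys] for x in xs]).astype(np.float32)
        im=cv2.remap(c['img'],m[...,0],m[...,1],cv2.INTER_CUBIC); cv2.imwrite('pics/ortho.png',im[:,:,::-1]); print(im.shape)
E
python3 b.py
```

```text
top beaker0 [ 0.6659 -0.0591] res 2.7 col [208 206 204]
top beaker0 [ 0.6607 -0.2443] res 0.6 col [159 156 155]
top beaker0 [ 0.6199 -0.4716] res 1.4 col [ 87  51 109]
top beaker0 [ 0.6134 -0.3662] res 0.7 col [158 156 154]
top beaker0 [ 0.7196 -0.3902] res 0.7 col [105  60 130]
top beaker0 [ 0.7681 -0.2096] res 1.0 col [155 101 119]
top first_beaker [0.5388 0.2562] res 2.7 col [198 196 195]
top tumbler [0.5373 0.1278] res 0.9 col [ 66 111  79]
[array([0.4825, 0.3542]), array([0.4604, 0.0555]), array([0.738 , 0.0333]), array([0.4871, 0.0505]), array([ 0.4692, -0.2124]), array([ 0.5575, -0.2191]), array([ 0.5154, -0.0623]), array([ 0.5152, -0.0851]), array([ 0.5561, -0.0639]), array([ 0.556 , -0.0855])]
(375, 776, 3)
scene beaker0 [ 0.7707 -0.2193] res 1.6 col [149  94 117]
scene beaker0 [ 0.6151 -0.3673] res 1.1 col [151 150 152]
scene beaker0 [ 0.6211 -0.4702] res 1.7 col [ 80  44 107]
scene beaker0 [ 0.7293 -0.3908] res 0.9 col [ 82  45 112]
scene beaker0 [ 0.6687 -0.2429] res 2.4 col [152 152 154]
scene beaker0 [ 0.6673 -0.0677] res 1.0 col [163 162 164]
scene first_beaker [0.5335 0.2665] res 2.1 col [157 156 158]
scene tumbler [0.5382 0.1301] res 1.8 col [56 93 65]
```

View pics/ortho.png

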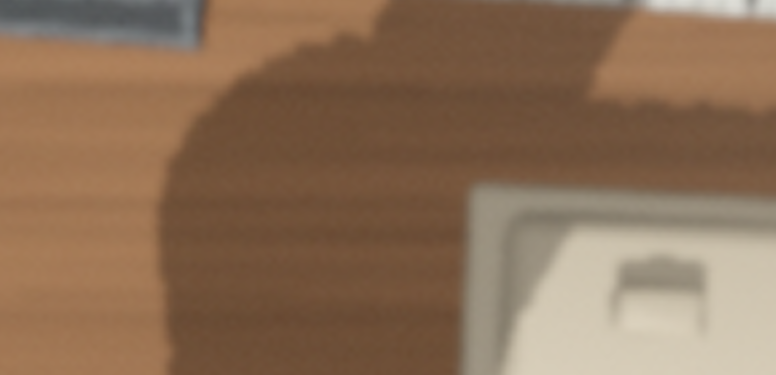

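```bash
cat > o.py <<'E'
from h import *
c=shot('top')
p=-0.074; ex=np.array([np.cos(p),np.sin(p)]); ey=np.array([-np.sin(p),np.cos(p)]); O=np.array([.515,-.085])
s=.0004; a=np.arange(.07,-.07,-s); b=np.arange(.14,-.14,-s)
m=np.array([[proj(c,(*(O+ex*i+ey*j),.003)) for j in b] for i in a]).astype(np.float32)
im=cv2.remap(c['img'],m[...,0],m[...,1],cv2.INTER_CUBIC); cv2.imwrite('pics/ortho2.png',im[:,:,::-1])
g=im.mean(2); 
for r in (225,245,260,275):
    q=g[r-5:r+5].mean(0); q=q-cv2.GaussianBlur(q[None].astype(np.float32),(0,0),15)[0]
    i=[k for k in range(3,len(q)-3) if q[k]==q[k-3:k+4].min() and q[k]<-8]; print(r,[(k,round(float(b[k]),4),int(q[k])) for k in i])
E
python3 o.py
```

```text
225 [(221, 0.0516, -13), (315, 0.014, -19), (425, -0.03, -37), (544, -0.0776, -41), (683, -0.1332, -25)]
245 [(212, 0.0552, -12), (314, 0.0144, -17), (424, -0.0296, -38), (544, -0.0776, -39), (683, -0.1332, -22)]
260 [(207, 0.0572, -14), (314, 0.0144, -12), (423, -0.0292, -20), (545, -0.078, -17), (680, -0.132, -17)]
275 []
```

View pics/ortho2.png

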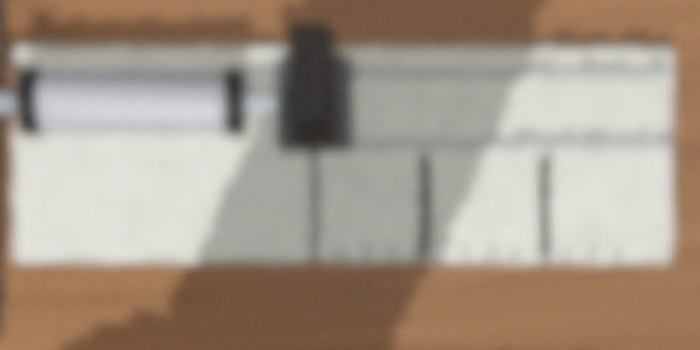

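```bash
cat >> h.py <<'E'
def go(p,yaw):
    "yaw = world angle of tool y axis (mod pi), tool down"
    o=arm.get_obs(); Rt=R.from_quat(o['orientation']); best=None
    for k in (0,np.pi):
        y=yaw+k; Y=np.array([np.cos(y),np.sin(y),0]); Z=np.array([0,0,-1.]); X=np.cross(Y,Z)
        r=(Rt.inv()*R.from_matrix(np.c_[X,Y,Z])).as_rotvec()
        if best is None or np.linalg.norm(r)<np.linalg.norm(best): best=r
    d=np.array(p)-np.array(o['eef_pos'])
    print('shift',np.round(Rt.inv().apply(d)/.75,4),'turn',np.round(best/2/np.pi,4),'rows %.1f %.1f'%(np.linalg.norm(d)/.0625,np.degrees(np.linalg.norm(best))/10.7),'J6',o['joint_positions'][5])
E
python3 -c "
from h import *
go((.536,-.073,.2),-1.645)"
```

```text
shift [ 0.6576 -0.4371  0.0418] turn [-0.     -0.      0.0576] rows 9.5 1.9 J6 -0.21529757701903157
```

Request:
{"fn": "jog_arm", "kwargs": {"targets": [[[0.6576,-0.4371,0.0418],[0,0,0.0576],0],[[0.6576,-0.4371,0.0418],[0,0,0.0576],0],[[0.6576,-0.4371,0.0418],[0,0,0.0576],0],[[0.6576,-0.4371,0.0418],[0,0,0.0576],0],[[0.6576,-0.4371,0.0418],[0,0,0.0576],0],[[0.6576,-0.4371,0.0418],[0,0,0.0576],0],[[0.6576,-0.4371,0.0418],[0,0,0.0576],0],[[0.6576,-0.4371,0.0418],[0,0,0.0576],0],[[0.6576,-0.4371,0.0418],[0,0,0.0576],0],[[0.6576,-0.4371,0.0418],[0,0,0.0576],0]], "newtons": 40}}

```text
clock: 2.9
eef_pos: [0.5373, -0.0704, 0.1997]
orientation: [0.999, -0.036, 0.0, -0.0]
ft_force: [-0.0, -1.2, 0.5]
grip_width: 0.0855
grasp_force: 0.0
```

Request:
{"fn": "jog_arm", "kwargs": {"targets": [[[0,0,0],[0,0,0],0],[[0,0,0],[0,0,0],0],[[0,0,0],[0,0,0],0]]}}

```text
clock: 3.28
eef_pos: [0.5355, -0.074, 0.2002]
orientation: [0.999, -0.038, 0.0, 0.0]
ft_force: [-0.3, -0.4, -0.7]
grip_width: 0.0852
grasp_force: 0.0
```

```bash
cat > w.py <<'E'
from h import *
import sys
c=shot('wrist',sys.argv[1]); o=c['obs']; print(o['clock'],o['eef_pos'],o['orientation'])
print('tab proj',proj(c,(.536,-.073,.092)))
for t in ['grip_tab','first_beaker','beaker0','tumbler']:
    print(t,[(np.round(d['extent']).astype(int).tolist(),round(d['conf'],2)) for d in arm.search_frame(c,t)])
E
python3 w.py w1
```

```text
3.275 [ 0.53550272 -0.07397636  0.20016885] [ 9.99285339e-01 -3.77995141e-02  4.67615390e-05  7.65902745e-05]
tab proj [282.70602702 208.69006344]
grip_tab [([153, 165, 300, 233], 0.91)]
first_beaker [([2, 188, 34, 250], 0.79), ([28, 178, 131, 268], 0.35)]
beaker0 [([500, 81, 560, 148], 0.91), ([215, 16, 298, 92], 0.91), ([510, 2, 559, 46], 0.63), ([410, 17, 489, 87], 0.57)]
tumbler [([27, 175, 133, 267], 0.95)]
```

View pics/w1.png

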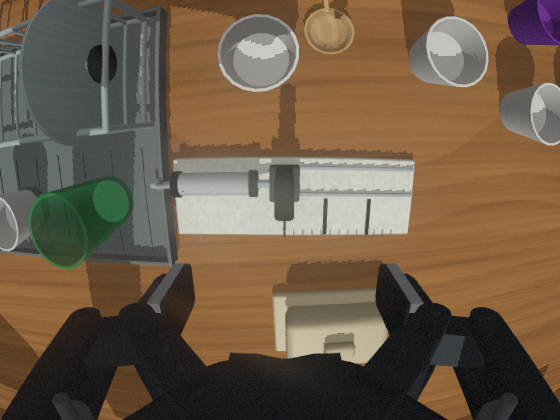

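Request:
{"fn": "jog_arm", "kwargs": {"targets": [[[0,0.0005,0.08],[0,0,0],0],[[0,0.0005,0.14],[0,0,0],0],[[0,0.0005,0.197],[0,0,0],0],[[0,0.0005,0.197],[0,0,0],0.5],[[0,0.0005,0.197],[0,0,0],0.8],[[0,0.0005,0.197],[0,0,0],1],[[0,0.0005,0.197],[0,0,0],1],[[0,0.0005,0.197],[0,0,0],1],[[0,0.0005,0.197],[0,0,0],1]], "newtons": 40}}

```text
clock: 4.65
eef_pos: [0.5365, -0.0734, 0.0536]
orientation: [0.999, -0.037, 0.001, 0.0]
ft_force: [-1.9, 2.3, 5.9]
grip_width: 0.0159
grasp_force: 41.6
```

```bash
cat > pt.py <<'E'
from h import *
import sys
# pointer / marks in tray-rotated frame via wrist camera ortho
c=shot('wrist'); o=c['obs']; print(o['clock'],o['eef_pos'],o['grip_width'],o['grasp_force'],o['ft_force'])
p=-0.074; ex=np.array([np.cos(p),np.sin(p)]); ey=np.array([-np.sin(p),np.cos(p)]); O=np.array([.515,-.085])
s=.0004; a=np.arange(.07,-.07,-s); b=np.arange(.14,-.14,-s)
m=np.array([[proj(c,(*(O+ex*i+ey*j),.003)) for j in b] for i in a]).astype(np.float32)
im=cv2.remap(c['img'],m[...,0],m[...,1],cv2.INTER_CUBIC); cv2.imwrite('pics/%s.png'%sys.argv[1],im[:,:,::-1])
g=im.mean(2)
for r in (235,250,262):
    q=g[r-4:r+4].mean(0); q=q-cv2.GaussianBlur(q[None].astype(np.float32),(0,0),12)[0]
    print(r,[(k,round(float(b[k]),4),int(q[k])) for k in range(3,len(q)-3) if q[k]==q[k-3:k+4].min() and q[k]<-12])
E
python3 pt.py p0
```

```text
4.65 [ 0.53652531 -0.07341047  0.05362348] 0.01592842054749465 41.630544662475586 [-1.93177548  2.30219071  5.85018857]
235 [(6, 0.1376, -53), (218, 0.0528, -51), (267, 0.0332, -12), (278, 0.0288, -13), (284, 0.0264, -15), (351, -0.0004, -26), (369, -0.0076, -26), (417, -0.0268, -25), (435, -0.034, -76), (552, -0.0808, -106), (559, -0.0836, -108), (687, -0.1348, -40)]
250 [(7, 0.1372, -63), (124, 0.0904, -30), (171, 0.0716, -63), (211, 0.0556, -40), (285, 0.026, -12), (352, -0.0008, -13), (435, -0.034, -66), (466, -0.0464, -67), (511, -0.0644, -43), (551, -0.0804, -109), (558, -0.0832, -106), (686, -0.1344, -48)]
262 [(7, 0.1372, -62), (104, 0.0984, -29), (352, -0.0008, -12), (529, -0.0716, -35), (552, -0.0808, -90), (558, -0.0832, -97), (577, -0.0908, -58), (603, -0.1012, -72), (630, -0.112, -67), (686, -0.1344, -44)]
```

Request:
{"fn": "jog_arm", "kwargs": {"targets": [[[0,0.015,0],[0,0,0],1],[[0,0.03,0],[0,0,0],1],[[0,0.045,0],[0,0,0],1],[[0,0.0585,0],[0,0,0],1],[[0,0.0585,0],[0,0,0],1],[[0,0.0585,0],[0,0,0],1]]}}

```text
clock: 5.45
eef_pos: [0.5332, -0.1167, 0.0536]
orientation: [0.999, -0.037, 0.001, -0.0]
ft_force: [-0.4, 4.2, 7.0]
grip_width: 0.0157
grasp_force: 41.8
```

```bash
python3 pt.py p1; python3 -c "
from h import *
c=shot('scene'); a=c['img'][180:280,200:330]; cv2.imwrite('pics/s1.png',cv2.resize(a[:,:,::-1],None,fx=4,fy=4,interpolation=cv2.INTER_CUBIC))
p=cv2.imread('pics/p1.png'); q=cv2.resize(a[:,:,::-1],None,fx=3.5,fy=3.5,interpolation=cv2.INTER_CUBIC); h=np.zeros((700,700,3),np.uint8)[:600]
h[:175]=p[100:275][:, :700]; h[200:550,:455]=q[:350]; cv2.imwrite('pics/m1.png',h)"
```

```text
5.45 [ 0.53318232 -0.11673707  0.05362144] 0.01572210883893978 41.76326930522919 [-0.35285178  4.24509752  7.04913378]
235 [(327, 0.0092, -51), (375, -0.01, -12), (393, -0.0172, -15), (460, -0.044, -25), (478, -0.0512, -25), (526, -0.0704, -47), (554, -0.0816, -104), (682, -0.1328, -41)]
250 [(233, 0.0468, -30), (279, 0.0284, -59), (319, 0.0124, -41), (393, -0.0172, -12), (534, -0.0736, -29), (554, -0.0816, -73), (575, -0.09, -55), (619, -0.1076, -44), (683, -0.1332, -43)]
262 [(215, 0.054, -29), (460, -0.044, -15), (639, -0.1156, -46), (683, -0.1332, -38)]
```

View pics/m1.png

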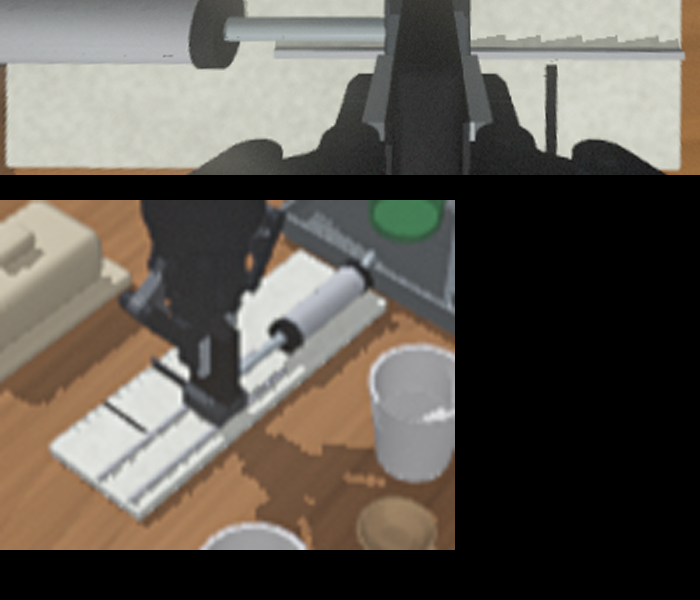

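Request:
{"fn": "jog_arm", "kwargs": {"targets": [[[0,0,0],[0,0,0],1],[[0,0,0],[0,0,0],1],[[0,0,0],[0,0,0],1],[[0,0,0],[0,0,0],1],[[0,0,0],[0,0,0],1],[[0,0,0],[0,0,0],1],[[0,0,0],[0,0,0],1],[[0,0,0],[0,0,0],1],[[0,0,0],[0,0,0],1],[[0,0,0],[0,0,0],1]]}}

```text
clock: 6.8
eef_pos: [0.5332, -0.1166, 0.0536]
orientation: [0.999, -0.037, 0.001, -0.0]
ft_force: [-0.3, 5.9, 7.0]
grip_width: 0.0158
grasp_force: 41.8
```

Request:
{"fn": "jog_arm", "kwargs": {"targets": [[[0,0,0],[0,0,0],1],[[0,0,0],[0,0,0],1],[[0,0,0],[0,0,0],1],[[0,0,0],[0,0,0],1],[[0,0,0],[0,0,0],1],[[0,0,0],[0,0,0],1],[[0,-0.015,0],[0,0,0],1],[[0,-0.03,0],[0,0,0],1],[[0,-0.045,0],[0,0,0],1],[[0,-0.058,0],[0,0,0],1]]}}

```text
clock: 8.05
eef_pos: [0.5365, -0.0735, 0.0536]
orientation: [0.999, -0.037, 0.001, 0.0]
ft_force: [-0.4, 0.8, 5.6]
grip_width: 0.0158
grasp_force: 41.6
```

Request:
{"fn": "jog_arm", "kwargs": {"targets": [[[0,0,0],[0,0,0],1],[[0,0,0],[0,0,0],0.5],[[0,0,0],[0,0,0],0],[[0,0,0],[0,0,0],0],[[0,0,-0.08],[0,0,0],0],[[0,0,-0.16],[0,0,0],0],[[0,0,-0.21],[0,0,0],0],[[0,0,-0.21],[0,0,0],0]]}}

```text
clock: 9.05
eef_pos: [0.5368, -0.0741, 0.2125]
orientation: [0.999, -0.037, 0.003, 0.001]
ft_force: [0.0, 0.0, -0.6]
grip_width: 0.0853
grasp_force: 0.0
```

```bash
cat > cups.py <<'E'
from h import *
np.set_printoptions(precision=4,suppress=True)
import sys
def look(names=('top','scene','wrist'),first=True):
    for n in names:
        c=shot(n)
        for t,z in [('beaker0',0)]+([('first_beaker',.014)] if first else []):
            for d in arm.search_frame(c,t):
                e=np.array(d['extent'])
                if d['conf']<.4 or e[0]<3 or e[1]<3 or e[2]>556 or e[3]>416: continue
                q,er=fit_cup(c,e,z); u=int((e[0]+e[2])/2); v=int((e[1]+e[3])/2)
                print(n,t,q,'conf %.2f res %.1f'%(d['conf'],er),'col',c['img'][v-4:v+5,u-4:u+5].mean((0,1)).astype(int),e.astype(int))
    o=arm.get_obs(); print(o['clock'],o['eef_pos'],o['grip_width'],o['grasp_force'],o['ft_force'])
if __name__=='__main__': look()
E
python3 pt.py p2; python3 cups.py
```

```text
9.05 [ 0.53683696 -0.07413056  0.21248008] 0.08533305257469552 0.0 [ 0.02033657  0.02341746 -0.56740906]
235 [(11, 0.1356, -51), (319, 0.0124, -84), (429, -0.0316, -81), (551, -0.0804, -93), (683, -0.1332, -34)]
250 [(7, 0.1372, -34), (319, 0.0124, -78), (343, 0.0028, -15), (369, -0.0076, -21), (394, -0.0176, -26), (427, -0.0308, -90), (472, -0.0488, -19), (497, -0.0588, -21), (523, -0.0692, -24), (553, -0.0812, -93), (573, -0.0892, -16), (600, -0.1, -16), (625, -0.11, -20), (682, -0.1328, -35)]
262 [(8, 0.1368, -27), (319, 0.0124, -69), (343, 0.0028, -20), (369, -0.0076, -31), (394, -0.0176, -32), (420, -0.028, -20), (427, -0.0308, -64), (471, -0.0484, -30), (497, -0.0588, -29), (522, -0.0688, -34), (549, -0.0796, -79), (573, -0.0892, -48), (598, -0.0992, -30), (624, -0.1096, -25), (682, -0.1328, -34)]
top beaker0 [ 0.7664 -0.2103] conf 0.97 res 0.3 col [179 119 141] [315 113 347 149]
top beaker0 [ 0.66   -0.2462] conf 0.87 res 1.7 col [180 178 176] [335 160 364 191]
top beaker0 [ 0.724  -0.3899] conf 0.87 res 0.8 col [105  60 129] [393 129 430 166]
top beaker0 [ 0.6166 -0.4734] con
[... 470 characters left out ...]
 345 270 395]
scene beaker0 [ 0.6672 -0.2434] conf 0.83 res 2.4 col [166 165 167] [256 273 287 314]
scene beaker0 [ 0.6224 -0.4731] conf 0.81 res 3.4 col [ 84  48 110] [146 348 189 392]
scene beaker0 [ 0.7683 -0.2224] conf 0.70 res 0.8 col [164 105 130] [303 291 339 335]
scene first_beaker [0.5446 0.259 ] conf 0.63 res 2.1 col [156 155 157] [331 137 357 165]
wrist beaker0 [ 0.6658 -0.2436] conf 0.93 res 1.6 col [184 183 179] [407  19 483  88]
wrist beaker0 [ 0.6648 -0.0625] conf 0.63 res 1.1 col [196 195 190] [220  18 299  92]
wrist first_beaker [0.5391 0.2539] conf 0.68 res 14.6 col [120 119 115] [  3 188  41 248]
9.55 [ 0.5359 -0.0737  0.2093] 0.08530724225775647 0.0 [0.1269 0.4055 0.2848]
```

```bash
python3 -c "
from h import *
go((.666,-.064,.2),-1.645); print(shot('wrist')['tool_from_camera'])"
```

```text
shift [ 0.1721 -0.0258  0.0122] turn [-0.      0.0001  0.    ] rows 2.1 0.0 J6 1.28914959455946
[[-3.31473434e-04 -9.59051958e-01 -2.83230000e-01  7.26965492e-02]
 [ 9.99999534e-01 -5.74781924e-04  7.75950464e-04  3.58052220e-04]
 [-9.06972295e-04 -2.83229611e-01  9.59051701e-01 -1.42745476e-01]
 [ 0.00000000e+00  0.00000000e+00  0.00000000e+00  1.00000000e+00]]
```

Request:
{"fn": "jog_arm", "kwargs": {"targets": [[[0.08,-0.0126,0.008],[0,0,0],0],[[0.16,-0.0252,0.0122],[0,0,0],0],[[0.1721,-0.0258,0.0122],[0,0,0],0],[[0.1721,-0.0258,0.0122],[0,0,0],0],[[0.1721,-0.0258,0.0122],[0,0,0],0]]}}

```text
clock: 10.22
eef_pos: [0.6652, -0.0642, 0.2012]
orientation: [0.999, -0.037, 0.0, 0.0]
ft_force: [0.4, -0.7, 0.1]
grip_width: 0.0854
grasp_force: 0.0
```

```bash
cat > rim.py <<'E'
from h import *
import sys
# fit rim circle in wrist ortho at height zr around guess
def rim(x,y,zr,save=None,R0=.0345):
    c=shot('wrist'); s=.0003; n=180
    g=np.arange(-n,n)*s
    m=np.array([[proj(c,(x-i,y-j,zr)) for j in g] for i in g]).astype(np.float32)
    im=cv2.remap(c['img'],m[...,0],m[...,1],cv2.INTER_CUBIC)
    if save: cv2.imwrite('pics/%s.png'%save,im[:,:,::-1])
    f=cv2.GaussianBlur(im.mean(2).astype(np.float32),(0,0),2)
    gy,gx=np.gradient(f); a=np.linspace(0,2*np.pi,120,endpoint=False); best=[]
    for di in range(-60,61,2):
        for dj in range(-60,61,2):
            rr=R0/s; I=np.rint(n+di+rr*np.sin(a)).astype(int).clip(0,2*n-1); J=np.rint(n+dj+rr*np.cos(a)).astype(int).clip(0,2*n-1)
            v=-(gy[I,J]*np.sin(a)+gx[I,J]*np.cos(a)); best.append((np.clip(v,0,6).mean(),di,dj))
    b=max(best); print('rim',round(x-b[1]*s,4),round(y-b[2]*s,4),'score %.2f'%b[0],'clock',c['obs']['clock'],'eef',c['obs']['eef_pos'])
    return c
if __name__=='__main__':
    rim(*map(float,sys.argv[1:4]),save=sys.argv[4] if len(sys.argv)>4 else None)
E
python3 rim.py .666 -.064 .07 r1; python3 -c "
from cups import *
look(('wrist',),0)"
```

```text
rim 0.666 -0.0622 score 6.00 clock 10.225 eef [ 0.66519454 -0.064156    0.20118615]
wrist beaker0 [ 0.7709 -0.2156] conf 0.84 res 2.0 col [188 118 143] [394  38 474 116]
wrist beaker0 [ 0.6672 -0.2453] conf 0.61 res 2.1 col [155 153 149] [421 150 497 223]
10.375 [ 0.6654 -0.0642  0.2014] 0.08567229011272298 0.0 [ 0.0379 -1.1988 -0.4892]
```

View pics/r1.png

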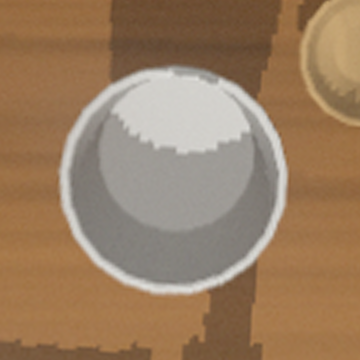

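Request:
{"fn": "jog_arm", "kwargs": {"targets": [[[0.0006,-0.0023,0.08],[0,0,0],0],[[0.0006,-0.0023,0.15],[0,0,0],0],[[0.0006,-0.0023,0.2124],[0,0,0],0],[[0.0006,-0.0023,0.2124],[0,0,0],0],[[0.0006,-0.0023,0.2124],[0,0,0],0.5],[[0.0006,-0.0023,0.2124],[0,0,0],1],[[0.0006,-0.0023,0.2124],[0,0,0],1],[[0.0006,-0.0023,0.2124],[0,0,0],1]], "newtons": 60}}

```text
clock: 11.38
eef_pos: [0.668, -0.0626, 0.0449]
orientation: [0.999, -0.037, 0.003, 0.001]
ft_force: [-1.2, 0.7, 8.3]
grip_width: 0.0661
grasp_force: 66.7
```

Request:
{"fn": "jog_arm", "kwargs": {"targets": [[[0,0,-0.04],[0,0,0],1],[[0,0,-0.11],[0,0,0],1],[[0,0,-0.18],[0,0,0],1],[[0,0,-0.25],[0,0,0],1],[[0,0,-0.31],[0,0,0],1],[[0,0,-0.31],[0,0,0],1]]}}

```text
clock: 12.12
eef_pos: [0.6673, -0.0625, 0.2797]
orientation: [0.999, -0.037, 0.005, 0.001]
ft_force: [-0.4, -0.6, -2.1]
grip_width: 0.0659
grasp_force: 67.7
```

```bash
sed -i 's/0,6)/0,40)/' rim.py; python3 rim.py .666 -.0625 .303 r2; python3 -c "
from h import *
go((.537,.257,.28),-1.645)
c=shot('wrist','w3')"
```

```text
rim 0.6648 -0.0625 score 12.00 clock 12.125 eef [ 0.66731005 -0.06247934  0.27972216]
shift [-0.2039 -0.4118 -0.0061] turn [ 0.0002 -0.0007  0.    ] rows 5.5 0.0 J6 1.3752373211559437
```

View pics/w3.png

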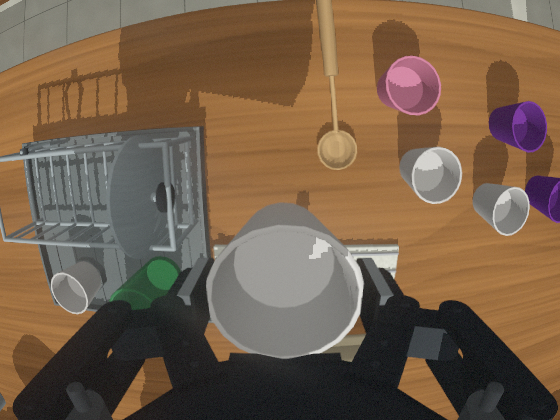

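```bash
python3 -c "
from h import *
go((.44,.26,.28),-1.645)"
```

```text
shift [-0.3327 -0.4061 -0.008 ] turn [ 0.     -0.0001  0.    ] rows 6.3 0.0 J6 1.3752343902387538
```

Request:
{"fn": "jog_arm", "kwargs": {"targets": [[[-0.04,-0.0488,-0.004],[0,0,0],1],[[-0.09,-0.11,-0.008],[0,0,0],1],[[-0.14,-0.171,-0.008],[0,0,0],1],[[-0.19,-0.232,-0.008],[0,0,0],1],[[-0.24,-0.293,-0.008],[0,0,0],1],[[-0.29,-0.354,-0.008],[0,0,0],1],[[-0.3327,-0.4061,-0.008],[0,0,0],1],[[-0.3327,-0.4061,-0.008],[0,0,0],1],[[-0.3327,-0.4061,-0.008],[0,0,0],1]]}}

```text
clock: 13.35
eef_pos: [0.4402, 0.2595, 0.2789]
orientation: [0.999, -0.037, -0.001, 0.0]
ft_force: [0.0, -0.0, -2.5]
grip_width: 0.0662
grasp_force: 67.9
```

```bash
python3 rim.py .537 .257 .084 r3;python3 rim.py .537 .257 .084; python3 -c "
from h import *
c=shot('wrist'); e=c['obs']['eef_pos']; print(e, c['obs']['grip_width'])"; python3 rim.py .44 .26 .305 r4
```

```text
rim 0.5418 0.2564 score 9.02 clock 13.35 eef [0.44018862 0.25952874 0.27893536]
rim 0.5418 0.2564 score 8.99 clock 13.4 eef [0.44060359 0.25916875 0.27905943]
[0.44081392 0.25900752 0.27915722] 0.06641761331295856
rim 0.4388 0.2582 score 9.48 clock 13.5 eef [0.44090198 0.25896659 0.27929204]
```

View pics/r3.png

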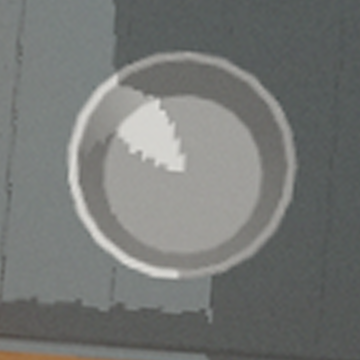

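```bash
python3 -c "
from h import *
go((.5438,.2571,.18),-1.645);go((.5438,.2571,.096),-1.645)"
```

```text
shift [ 0.1371 -0.0079  0.1324] turn [ 0.0001  0.0001 -0.0002] rows 2.3 0.0 J6 1.9459121876677024
shift [ 0.1372 -0.0079  0.2444] turn [ 0.0001  0.0001 -0.0002] rows 3.4 0.0 J6 1.9459121876677024
```

Request:
{"fn": "jog_arm", "kwargs": {"targets": [[[0.07,-0.004,0.0],[0,0,0],1],[[0.1371,-0.0079,0.05],[0,0,0],1],[[0.1371,-0.0079,0.11],[0,0,0],1],[[0.1371,-0.0079,0.16],[0,0,0],1],[[0.1371,-0.0079,0.16],[0,0,0],1],[[0.1371,-0.0079,0.19],[0,0,0],1],[[0.1371,-0.0079,0.215],[0,0,0],1],[[0.1371,-0.0079,0.235],[0,0,0],1],[[0.1371,-0.0079,0.2444],[0,0,0],1],[[0.1371,-0.0079,0.2444],[0,0,0],1]]}}

```text
clock: 14.8
eef_pos: [0.5435, 0.2577, 0.0967]
orientation: [0.999, -0.037, -0.0, 0.0]
ft_force: [-0.2, -2.5, -3.7]
grip_width: 0.0662
grasp_force: 68.2
```

Request:
{"fn": "jog_arm", "kwargs": {"targets": [[[0,0,0.003],[0,0,0],1],[[0,0,0.004],[0,0,0],1],[[0,0,0.004],[0,0,0],0.5],[[0,0,0.004],[0,0,0],0],[[0,0,0.004],[0,0,0],0],[[0,0,-0.03],[0,0,0],0],[[0,0,-0.1],[0,0,0],0],[[0,0,-0.16],[0,0,0],0],[[-0.07,0,-0.2],[0,0,0],0],[[-0.136,0,-0.23],[0,0,0],0]]}}

```text
clock: 16.05
eef_pos: [0.4405, 0.266, 0.2704]
orientation: [0.999, -0.037, 0.001, -0.001]
ft_force: [0.7, 0.1, 0.2]
grip_width: 0.0852
grasp_force: 0.0
```

Request:
{"fn": "jog_arm", "kwargs": {"targets": [[[0,0,0],[0,0,0],0],[[0,0,0],[0,0,0],0]]}}

```text
clock: 16.3
eef_pos: [0.4419, 0.2659, 0.269]
orientation: [0.999, -0.037, 0.0, -0.0]
ft_force: [0.3, 0.0, 0.6]
grip_width: 0.0852
grasp_force: 0.0
```

```bash
python3 rim.py .5417 .2563 .118 r5; python3 -c "
from h import *
go((.664,-.247,.26),-1.645)
from cups import *
look(('top','scene'),0)"
```

```text
rim 0.5417 0.2569 score 8.28 clock 16.3 eef [0.4418638  0.2658749  0.26898372]
shift [0.3457 0.6598 0.0111] turn [ 0.      0.0001 -0.    ] rows 8.9 0.0 J6 1.9563810912706614
top beaker0 [ 0.7677 -0.2092] conf 0.96 res 0.4 col [189 128 150] [315 112 346 149]
top beaker0 [ 0.6187 -0.4685] conf 0.85 res 1.6 col [113  66 139] [430 175 472 210]
top beaker0 [ 0.6115 -0.367 ] conf 0.84 res 1.9 col [197 194 193] [385 180 425 212]
top beaker0 [0.5477 0.2801] conf 0.69 res 2.8 col [159 158 156] [ 87 208 121 246]
top beaker0 [ 0.6625 -0.2447] conf 0.59 res 1.7 col [192 189 188] [335 157 363 191]
scene beaker0 [0.4992 0.341 ] conf 0.76 res 2.0 col [152 152 154] [330 124 357 150]
scene beaker0 [ 0.6127 -0.3669] conf 0.70 res 1.6 col [154 153 155] [189 301 227 345]
scene beaker0 [ 0.7325 -0.3907] conf 0.70 res 1.0 col [ 92  51 124] [229 343 270 396]
scene beaker0 [ 0.6182 -0.4724] conf 0.68 res 3.8 col [ 81  46 106] [144 346 189 390]
scene beaker0 [ 0.7711 -0.2196] conf 0.60 res 1.2 col [163 105 129] [306 290 340 335]
scene beaker0 [ 0.6667 -0.2454] conf 0.59 res 1.0 col [162 162 164] [253 273 288 315]
16.55 [0.4422 0.2656 0.2682] 0.08548533065849304 0.0 [-0.4822  0.2213  0.1391]
```

View pics/r5.png

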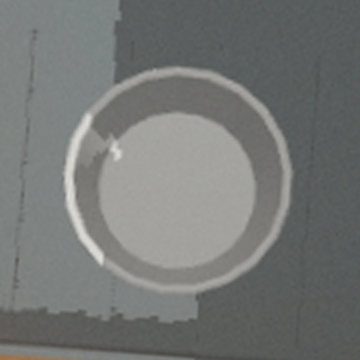

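Request:
{"fn": "jog_arm", "kwargs": {"targets": [[[0.3457,0.6598,0.011],[0,0,0],0],[[0.3457,0.6598,0.011],[0,0,0],0],[[0.3457,0.6598,0.011],[0,0,0],0],[[0.3457,0.6598,0.011],[0,0,0],0],[[0.3457,0.6598,0.011],[0,0,0],0],[[0.3457,0.6598,0.011],[0,0,0],0],[[0.3457,0.6598,0.011],[0,0,0],0],[[0.3457,0.6598,0.011],[0,0,0],0],[[0.3457,0.6598,0.011],[0,0,0],0],[[0.3457,0.6598,0.011],[0,0,0],0]]}}

```text
clock: 17.8
eef_pos: [0.6639, -0.2514, 0.2573]
orientation: [0.999, -0.039, -0.002, -0.001]
ft_force: [0.1, 0.5, -0.1]
grip_width: 0.0853
grasp_force: 0.0
```

Request:
{"fn": "jog_arm", "kwargs": {"targets": [[[0,0,0.06],[0,0,0],0],[[0,0,0.06],[0,0,0],0],[[0,0,0.06],[0,0,0],0],[[0,0,0.06],[0,0,0],0]]}}

```text
clock: 18.3
eef_pos: [0.6641, -0.2469, 0.2179]
orientation: [0.999, -0.037, 0.001, 0.001]
ft_force: [-0.3, -0.5, 0.6]
grip_width: 0.0858
grasp_force: 0.0
```

```bash
python3 rim.py .665 -.2445 .07; python3 -c "
from h import *
go((.665,-.2445,.0449),-1.645)"
```

```text
rim 0.6668 -0.2433 score 12.58 clock 18.3 eef [ 0.66406298 -0.24691033  0.21789216]
shift [ 0.0006 -0.0037  0.2302] turn [ 0.0002 -0.0004  0.0001] rows 2.8 0.0 J6 1.121899578663755
```

Request:
{"fn": "jog_arm", "kwargs": {"targets": [[[0.0033,-0.005,0.08],[0,0,0],0],[[0.0033,-0.005,0.16],[0,0,0],0],[[0.0033,-0.005,0.228],[0,0,0],0],[[0.0033,-0.005,0.228],[0,0,0],0],[[0.0033,-0.005,0.228],[0,0,0],0.5],[[0.0033,-0.005,0.228],[0,0,0],1],[[0.0033,-0.005,0.228],[0,0,0],1],[[0.0033,-0.005,0.228],[0,0,0],1]], "newtons": 60}}

```text
clock: 19.35
eef_pos: [0.6679, -0.244, 0.049]
orientation: [0.999, -0.037, 0.003, 0.001]
ft_force: [0.1, 1.8, 7.6]
grip_width: 0.0659
grasp_force: 66.9
```

Request:
{"fn": "jog_arm", "kwargs": {"targets": [[[0,0,-0.04],[0,0,0],1],[[0,0,-0.11],[0,0,0],1],[[0,0,-0.18],[0,0,0],1],[[0,0,-0.25],[0,0,0],1],[[0,0,-0.31],[0,0,0],1],[[0,0,-0.31],[0,0,0],1]]}}

```text
clock: 20.1
eef_pos: [0.6669, -0.2437, 0.2838]
orientation: [0.999, -0.037, 0.005, 0.003]
ft_force: [-0.7, -0.6, -2.1]
grip_width: 0.066
grasp_force: 67.9
```

```bash
python3 -c "
from h import *
go((.44,.258,.28),-1.645)"
```

```text
shift [-0.3512 -0.6447 -0.0016] turn [ 0.0008 -0.0016  0.    ] rows 8.8 0.1 J6 1.1282194119261715
```

Request:
{"fn": "jog_arm", "kwargs": {"targets": [[[-0.035,-0.0645,0],[0,0,0],1],[[-0.073,-0.134,0],[0,0,0],1],[[-0.111,-0.204,0],[0,0,0],1],[[-0.149,-0.274,0],[0,0,0],1],[[-0.187,-0.344,0],[0,0,0],1],[[-0.225,-0.413,0],[0,0,0],1],[[-0.263,-0.483,0],[0,0,0],1],[[-0.301,-0.553,0],[0,0,0],1],[[-0.335,-0.615,0],[0,0,0],1],[[-0.3512,-0.6447,0],[0,0,0],1]]}}

```text
clock: 21.35
eef_pos: [0.4375, 0.2602, 0.2773]
orientation: [0.999, -0.036, -0.0, -0.0]
ft_force: [-0.5, -0.5, -3.1]
grip_width: 0.0658
grasp_force: 68.0
```

Request:
{"fn": "jog_arm", "kwargs": {"targets": [[[0,0,0],[0,0,0],1],[[0,0,0],[0,0,0],1],[[0,0,0],[0,0,0],1]]}}

```text
clock: 21.72
eef_pos: [0.4398, 0.2574, 0.2771]
orientation: [0.999, -0.038, -0.0, 0.0]
ft_force: [-0.3, -0.2, -2.1]
grip_width: 0.0665
grasp_force: 68.0
```

```bash
python3 rim.py .5417 .2565 .118 ; python3 rim.py .44 .258 .303 r6;  python3 -c "
from h import *
o=arm.get_obs(); print(o['eef_pos'],o['grip_width'])
go((.5438,.2571,.213),-1.645);go((.5438,.2571,.13),-1.645)"
```

```text
rim 0.5417 0.2571 score 8.36 clock 21.725 eef [0.43982984 0.25736946 0.27713706]
rim 0.44 0.2556 score 7.22 clock 21.775 eef [0.43982529 0.25744249 0.27715945]
[0.43979742 0.25756155 0.27716284] 0.06600258267832827
shift [ 0.1383 -0.0099  0.0855] turn [ 0.      0.     -0.0002] rows 2.0 0.0 J6 1.9434844326492786
shift [ 0.1383 -0.0099  0.1962] turn [ 0.      0.     -0.0002] rows 2.9 0.0 J6 1.9434844326492786
```

Request:
{"fn": "jog_arm", "kwargs": {"targets": [[[0.07,-0.006,0.0],[0,0,0],1],[[0.1355,-0.012,0.03],[0,0,0],1],[[0.1355,-0.012,0.08],[0,0,0],1],[[0.1355,-0.012,0.1],[0,0,0],1],[[0.1355,-0.012,0.12],[0,0,0],1],[[0.1355,-0.012,0.145],[0,0,0],1],[[0.1355,-0.012,0.165],[0,0,0],1],[[0.1355,-0.012,0.18],[0,0,0],1],[[0.1355,-0.012,0.19],[0,0,0],1],[[0.1355,-0.012,0.19],[0,0,0],1]]}}

```text
clock: 23.08
eef_pos: [0.5413, 0.2586, 0.1341]
orientation: [0.999, -0.037, -0.0, 0.001]
ft_force: [-0.3, -6.0, -5.4]
grip_width: 0.0658
grasp_force: 68.0
```

Request:
{"fn": "jog_arm", "kwargs": {"targets": [[[0,0,0.003],[0,0,0],1],[[0,0,0.004],[0,0,0],1],[[0,0,0.004],[0,0,0],1]]}}

```text
clock: 23.45
eef_pos: [0.5421, 0.2586, 0.1327]
orientation: [0.999, -0.037, 0.001, 0.001]
ft_force: [-0.0, -5.9, 2.3]
grip_width: 0.0659
grasp_force: 68.5
```

Request:
{"fn": "jog_arm", "kwargs": {"targets": [[[0,0,0],[0,0,0],0.5],[[0,0,0],[0,0,0],0],[[0,0,0],[0,0,0],0],[[0,0,-0.03],[0,0,0],0],[[0,0,-0.1],[0,0,0],0],[[0,0,-0.16],[0,0,0],0],[[-0.07,0,-0.19],[0,0,0],0],[[-0.136,0,-0.2],[0,0,0],0],[[-0.136,0,-0.2],[0,0,0],0],[[-0.136,0,-0.2],[0,0,0],0]]}}

```text
clock: 24.7
eef_pos: [0.44, 0.2675, 0.2819]
orientation: [0.999, -0.037, 0.0, -0.0]
ft_force: [0.1, 0.2, 0.0]
grip_width: 0.0855
grasp_force: 0.0
```

```bash
python3 rim.py .5417 .257 .152 r7; python3 -c "
from h import *
from cups import *
look(('top','scene'),0); go((.612,-.367,.26),-np.pi/4)"
```

```text
rim 0.5411 0.2582 score 7.97 clock 24.7 eef [0.44003336 0.26747279 0.28187495]
top beaker0 [ 0.7651 -0.2102] conf 0.89 res 0.3 col [184 123 144] [315 113 347 149]
top beaker0 [ 0.7203 -0.3911] conf 0.83 res 0.8 col [105  61 128] [394 132 431 166]
top beaker0 [ 0.6186 -0.4721] conf 0.81 res 1.2 col [113  66 140] [434 175 471 210]
top beaker0 [ 0.6132 -0.3673] conf 0.59 res 1.6 col [201 199 197] [388 180 423 210]
top beaker0 [0.5519 0.2912] conf 0.59 res 1.8 col [158 156 155] [ 81 209 118 241]
top beaker0 [0.543  0.2653] conf 0.49 res 8.1 col [135 133 133] [ 99 213 123 245]
scene beaker0 [0.4791 0.3979] conf 0.94 res 4.0 col [150 150 152] [334 116 360 138]
scene beaker0 [ 0.7278 -0.3922] conf 0.84 res 1.5 col [ 82  45 111] [228 344 266 393]
scene beaker0 [ 0.6225 -0.472 ] conf 0.79 res 2.5 col [ 81  46 106] [148 346 188 392]
scene beaker0 [ 0.6138 -0.3651] conf 0.73 res 0.2 col [154 154 155] [190 299 228 346]
scene beaker0 [0.5072 0.3289] conf 0.72 res 7.2 col [146 145 147] [334 132 353 148]
scene beaker0 [ 0.7708 -0.2192] conf 0.68 res 1.3 col [163 104 129] [305 291 340 334]
24.95 [0.4403 0.2672 0.2812] 0.08529657873171756 0.0 [-0.8781 -1.0821  0.2077]
shift [0.2914 0.8261 0.0282] turn [-0.      0.0001 -0.1369] rows 10.5 4.6 J6 1.9606472193120013
```

View pics/r7.png

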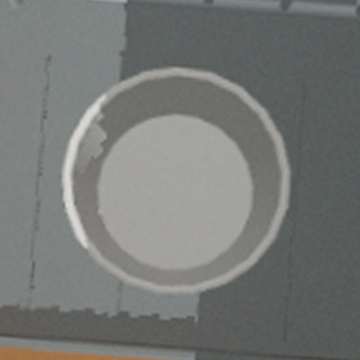

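Request:
{"fn": "jog_arm", "kwargs": {"targets": [[[0.2914,0.8261,0.028],[0,0,-0.1369],0],[[0.2914,0.8261,0.028],[0,0,-0.1369],0],[[0.2914,0.8261,0.028],[0,0,-0.1369],0],[[0.2914,0.8261,0.028],[0,0,-0.1369],0],[[0.2914,0.8261,0.028],[0,0,-0.1369],0],[[0.2914,0.8261,0.028],[0,0,-0.1369],0],[[0.2914,0.8261,0.028],[0,0,-0.1369],0],[[0.2914,0.8261,0.028],[0,0,-0.1369],0],[[0.2914,0.8261,0.028],[0,0,-0.1369],0],[[0.2914,0.8261,0.028],[0,0,-0.1369],0]]}}

```text
clock: 26.2
eef_pos: [0.5945, -0.3034, 0.2623]
orientation: [0.924, 0.383, -0.0, -0.0]
ft_force: [1.1, 0.6, 0.3]
grip_width: 0.0856
grasp_force: 0.0
```

Request:
{"fn": "jog_arm", "kwargs": {"targets": [[[0,0,0.06],[0,0,0],0],[[0,0,0.06],[0,0,0],0],[[0,0,0.06],[0,0,0],0],[[0,0,0.06],[0,0,0],0]]}}

```text
clock: 26.7
eef_pos: [0.5947, -0.3005, 0.2201]
orientation: [0.924, 0.383, 0.001, 0.001]
ft_force: [-0.3, -0.7, 0.1]
grip_width: 0.0851
grasp_force: 0.0
```

```bash
python3 rim.py .613 -.367 .07; python3 rim.py .613 -.367 .07; python3 -c "
from h import *
go((.613,-.367,.044),-np.pi/4)"
```

```text
rim 0.6136 -0.3658 score 12.75 clock 26.7 eef [ 0.59473989 -0.30054988  0.22010376]
rim 0.6136 -0.3658 score 12.77 clock 26.75 eef [ 0.59465612 -0.3005603   0.21984078]
shift [-0.0454  0.0794  0.2342] turn [ 0.0004 -0.      0.0002] rows 3.0 0.0 J6 0.13863544306329229
```

Request:
{"fn": "jog_arm", "kwargs": {"targets": [[[-0.0437,0.0795,0.03],[0,0,0],0],[[-0.0437,0.0795,0.04],[0,0,0],0],[[-0.0437,0.0795,0.04],[0,0,0],0],[[-0.0437,0.0795,0.04],[0,0,0],0]]}}

```text
clock: 27.3
eef_pos: [0.6135, -0.3652, 0.1893]
orientation: [0.924, 0.383, 0.0, 0.001]
ft_force: [1.3, -0.4, 0.6]
grip_width: 0.0852
grasp_force: 0.0
```

```bash
python3 rim.py .6136 -.3658 .07 r8; python3 -c "
from h import *
go((.6136,-.3658,.044),-np.pi/4)"
```

```text
rim 0.6136 -0.3652 score 13.16 clock 27.3 eef [ 0.61350766 -0.36523785  0.18929739]
shift [-0.0006  0.0002  0.1939] turn [ 0.0003 -0.      0.0003] rows 2.3 0.0 J6 0.08133474695205409
```

Request:
{"fn": "jog_arm", "kwargs": {"targets": [[[0,0,0.07],[0,0,0],0],[[0,0,0.14],[0,0,0],0],[[0,0,0.191],[0,0,0],0],[[0,0,0.191],[0,0,0],0],[[0,0,0.191],[0,0,0],0.5],[[0,0,0.191],[0,0,0],1],[[0,0,0.191],[0,0,0],1],[[0,0,0.191],[0,0,0],1]], "newtons": 60}}

```text
clock: 28.35
eef_pos: [0.6142, -0.3666, 0.0486]
orientation: [0.924, 0.383, 0.001, 0.002]
ft_force: [-1.7, 2.3, 5.6]
grip_width: 0.066
grasp_force: 65.8
```

Request:
{"fn": "jog_arm", "kwargs": {"targets": [[[0,0,-0.04],[0,0,0],1],[[0,0,-0.11],[0,0,0],1],[[0,0,-0.18],[0,0,0],1],[[0,0,-0.25],[0,0,0],1],[[0,0,-0.31],[0,0,0],1],[[0,0,-0.31],[0,0,0],1]]}}

```text
clock: 29.1
eef_pos: [0.6138, -0.3664, 0.284]
orientation: [0.924, 0.383, 0.003, 0.005]
ft_force: [-0.4, -0.1, -3.1]
grip_width: 0.0654
grasp_force: 67.4
```

```bash
python3 -c "
from h import *
go((.44,.258,.31),-1.645)"
```

```text
shift [ 0.4256 -0.7517 -0.0429] turn [ 0.0016 -0.0009  0.137 ] rows 10.4 4.6 J6 0.08113170715092718
```

Request:
{"fn": "jog_arm", "kwargs": {"targets": [[[0.03,-0.053,-0.02],[0,0,0.02],1],[[0.07,-0.124,-0.0429],[0,0,0.04],1],[[0.11,-0.194,-0.0429],[0,0,0.06],1],[[0.15,-0.265,-0.0429],[0,0,0.08],1],[[0.19,-0.336,-0.0429],[0,0,0.1],1],[[0.23,-0.406,-0.0429],[0,0,0.12],1],[[0.27,-0.477,-0.0429],[0,0,0.137],1],[[0.31,-0.548,-0.0429],[0,0,0.137],1],[[0.35,-0.618,-0.0429],[0,0,0.137],1],[[0.38,-0.671,-0.0429],[0,0,0.137],1]]}}

```text
clock: 30.35
eef_pos: [0.4569, 0.1931, 0.3095]
orientation: [0.999, -0.037, 0.0, -0.0]
ft_force: [0.2, 0.4, -1.3]
grip_width: 0.0651
grasp_force: 67.8
```

```bash
python3 -c "
from h import *
o=arm.get_obs();print(o['eef_pos'],o['grip_width'])
go((.44,.258,.31),-1.645)"
```

```text
[0.45690637 0.193106   0.30949795] 0.06514892684101077
shift [-0.0288 -0.0846 -0.0007] turn [-0.     -0.      0.0001] rows 1.1 0.0 J6 1.8049344392115272
```

Request:
{"fn": "jog_arm", "kwargs": {"targets": [[[-0.015,-0.045,0],[0,0,0],1],[[-0.0288,-0.085,0],[0,0,0],1],[[-0.0288,-0.085,0],[0,0,0],1],[[-0.0288,-0.085,0],[0,0,0],1],[[-0.0288,-0.085,0],[0,0,0],1]]}}

```text
clock: 30.98
eef_pos: [0.4419, 0.2554, 0.3093]
orientation: [0.999, -0.038, -0.0, 0.0]
ft_force: [0.2, -0.4, -2.8]
grip_width: 0.0651
grasp_force: 67.8
```

```bash
python3 rim.py .5412 .2578 .152 ; python3 rim.py .44 .258 .334 r9;  python3 -c "
from h import *
go((.5412,.2578,.166),-1.645)"
```

```text
rim 0.5412 0.2584 score 8.01 clock 30.975 eef [0.44191605 0.25543554 0.30933336]
rim 0.4436 0.2532 score 7.77 clock 31.025 eef [0.4419523  0.25548171 0.30935968]
shift [ 0.1317 -0.013   0.1912] turn [ 0.     -0.     -0.0003] rows 2.8 0.0 J6 1.9387894253948001
```

View pics/r9.png

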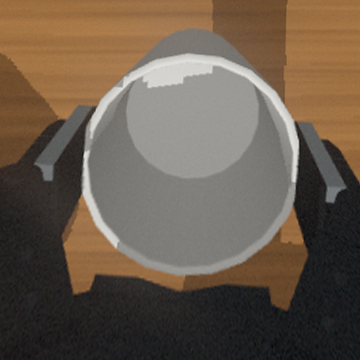

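Run:
```python
import cv2,numpy as np
for n in ['r4','r6','r9']:
    f=cv2.GaussianBlur(cv2.imread(f'pics/{n}.png').mean(2).astype(np.float32),(0,0),2); gy,gx=np.gradient(f)
    a=np.linspace(0,2*np.pi,120,endpoint=False);B=[]
    for r in range(98,122):
        for i in range(130,220,2):
            for j in range(150,215,2):
                I=np.rint(i+r*np.sin(a)).astype(int).clip(0,359);J=np.rint(j+r*np.cos(a)).astype(int).clip(0,359)
                B.append((np.clip(-(gy[I,J]*np.sin(a)+gx[I,J]*np.cos(a)),0,40).mean(),r,i,j))
    print(n,max(B))
```

```text
r4 (np.float64(13.660871811792235), 112, 180, 184)
r6 (np.float64(12.489979302630108), 109, 174, 184)
r9 (np.float64(14.43585267759152), 110, 164, 190)
```

Request:
{"fn": "jog_arm", "kwargs": {"targets": [[[0.065,-0.008,0.0],[0,0,0],1],[[0.129,-0.0154,0.03],[0,0,0],1],[[0.129,-0.0154,0.08],[0,0,0],1],[[0.129,-0.0154,0.1],[0,0,0],1],[[0.129,-0.0154,0.12],[0,0,0],1],[[0.129,-0.0154,0.14],[0,0,0],1],[[0.129,-0.0154,0.16],[0,0,0],1],[[0.129,-0.0154,0.175],[0,0,0],1],[[0.129,-0.0154,0.184],[0,0,0],1],[[0.129,-0.0154,0.184],[0,0,0],1]]}}

```text
clock: 32.33
eef_pos: [0.539, 0.2601, 0.1708]
orientation: [0.999, -0.037, -0.001, 0.001]
ft_force: [0.2, -3.6, -3.0]
grip_width: 0.0654
grasp_force: 67.7
```

Request:
{"fn": "jog_arm", "kwargs": {"targets": [[[0,0,0.003],[0,0,0],1],[[0,0,0.004],[0,0,0],1],[[0,0,0.004],[0,0,0],1]]}}

```text
clock: 32.7
eef_pos: [0.5393, 0.2604, 0.1688]
orientation: [0.999, -0.037, 0.001, 0.0]
ft_force: [-0.3, -5.7, 1.9]
grip_width: 0.0657
grasp_force: 68.2
```

Request:
{"fn": "jog_arm", "kwargs": {"targets": [[[0,0,0],[0,0,0],0.5],[[0,0,0],[0,0,0],0],[[0,0,0],[0,0,0],0],[[0,0,-0.03],[0,0,0],0],[[0,0,-0.1],[0,0,0],0],[[0,0,-0.14],[0,0,0],0],[[-0.07,0,-0.16],[0,0,0],0],[[-0.136,0,-0.18],[0,0,0],0],[[-0.136,0,-0.18],[0,0,0],0],[[-0.136,0,-0.18],[0,0,0],0]]}}

```text
clock: 33.95
eef_pos: [0.4376, 0.2684, 0.3032]
orientation: [0.999, -0.037, 0.0, -0.0]
ft_force: [0.2, -0.7, -0.5]
grip_width: 0.0851
grasp_force: 0.0
```

```bash
python3 rim.py .5412 .2585 .186 r10; python3 -c "
from h import *
go((.536,-.073,.24),-1.645)
a=shot('top')['img'];b=shot('scene')['img']
k=lambda i:cv2.resize(i[:,:,::-1],(800,600))
r=cv2.imread('pics/r10.png')
m=np.zeros((580,760,3),np.uint8); m[:285,:380]=cv2.resize(a[:,:,::-1],(380,285)); m[290:575,:380]=cv2.resize(b[:,:,::-1],(380,285))
m[:360,390:750]=r; q=cv2.resize(b[100:200,300:400,::-1],(200,200),interpolation=cv2.INTER_CUBIC); m[370:570,470:670]=q
cv2.imwrite('pics/m2.png',m)"
```

```text
rim 0.5412 0.2579 score 10.49 clock 33.95 eef [0.43758911 0.26839551 0.30323366]
shift [0.1645 0.4439 0.0836] turn [-0.      0.0001 -0.0001] rows 5.8 0.0 J6 1.964234888434155
```

View pics/m2.png

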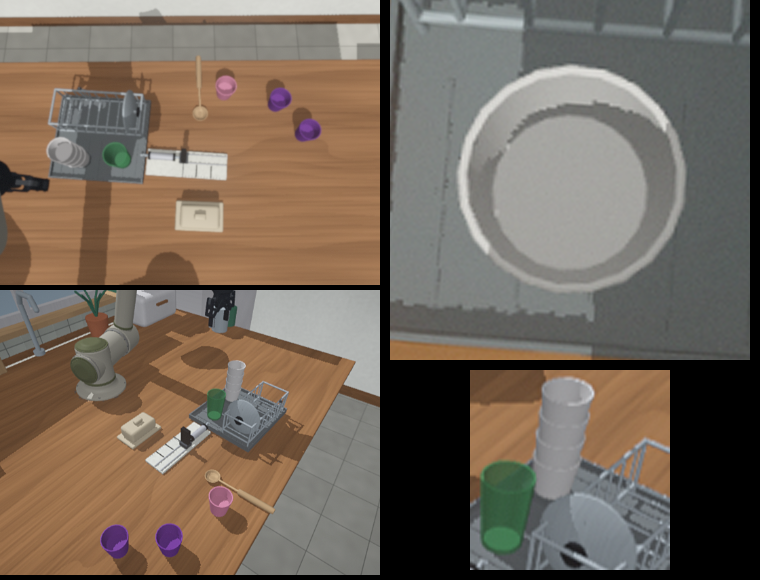

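Request:
{"fn": "jog_arm", "kwargs": {"targets": [[[0.01,0.07,0.01],[0,0,0],0],[[0.04,0.14,0.0836],[0,0,0],0],[[0.07,0.21,0.0836],[0,0,0],0],[[0.1,0.28,0.0836],[0,0,0],0],[[0.13,0.35,0.0836],[0,0,0],0],[[0.155,0.42,0.0836],[0,0,0],0],[[0.1645,0.4439,0.0836],[0,0,0],0],[[0.1645,0.4439,0.0836],[0,0,0],0],[[0.1645,0.4439,0.0836],[0,0,0],0],[[0.1645,0.4439,0.0836],[0,0,0],0]]}}

```text
clock: 35.35
eef_pos: [0.5354, -0.0717, 0.2409]
orientation: [0.999, -0.036, 0.0, -0.0]
ft_force: [0.0, -0.2, 0.2]
grip_width: 0.0856
grasp_force: 0.0
```

```bash
python3 -c "
from h import *
go((.5365,-.0738,.052),-1.645)"; python3 pt.py p3
```

```text
shift [0.0017 0.0027 0.2518] turn [-0.     -0.      0.0002] rows 3.0 0.0 J6 1.2912361163807715
35.35 [ 0.53535959 -0.07167895  0.24085918] 0.08562358089110463 0.0 [ 0.0137407  -0.21487794  0.22780424]
235 [(12, 0.1352, -46), (319, 0.0124, -71), (431, -0.0324, -87), (551, -0.0804, -100), (683, -0.1332, -29)]
250 [(5, 0.138, -36), (11, 0.1356, -36), (319, 0.0124, -73), (343, 0.0028, -28), (369, -0.0076, -20), (395, -0.018, -15), (428, -0.0312, -82), (432, -0.0328, -84), (446, -0.0384, -13), (472, -0.0488, -18), (497, -0.0588, -18), (522, -0.0688, -26), (549, -0.0796, -93), (599, -0.0996, -23), (624, -0.1096, -20), (682, -0.1328, -37)]
262 [(7, 0.1372, -19), (318, 0.0128, -54), (344, 0.0024, -24), (369, -0.0076, -21), (395, -0.018, -17), (421, -0.0284, -13), (428, -0.0312, -46), (432, -0.0328, -48), (446, -0.0384, -25), (471, -0.0484, -22), (496, -0.0584, -23), (522, -0.0688, -28), (549, -0.0796, -70), (573, -0.0892, -17), (599, -0.0996, -24), (624, -0.1096, -41), (683, -0.1332, -28)]
```

Request:
{"fn": "jog_arm", "kwargs": {"targets": [[[0.0017,0.0015,0.08],[0,0,0],0],[[0.0017,0.0015,0.16],[0,0,0],0],[[0.0017,0.0015,0.21],[0,0,0],0],[[0.0017,0.0015,0.251],[0,0,0],0],[[0.0017,0.0015,0.251],[0,0,0],0.5],[[0.0017,0.0015,0.251],[0,0,0],1],[[0.0017,0.0015,0.251],[0,0,0],1],[[0.0017,0.0015,0.251],[0,0,0],1],[[0.0017,0.0015,0.251],[0,0,0],1],[[0.0017,0.0015,0.251],[0,0,0],1]], "newtons": 40}}

```text
clock: 36.65
eef_pos: [0.5372, -0.0743, 0.0535]
orientation: [0.999, -0.037, 0.001, 0.0]
ft_force: [-1.5, 1.5, 7.0]
grip_width: 0.0158
grasp_force: 41.9
```

Request:
{"fn": "jog_arm", "kwargs": {"targets": [[[0,0.015,0],[0,0,0],1],[[0,0.035,0],[0,0,0],1],[[0,0.055,0],[0,0,0],1],[[0,0.075,0],[0,0,0],1],[[0,0.095,0],[0,0,0],1],[[0,0.11,0],[0,0,0],1],[[0,0.119,0],[0,0,0],1],[[0,0.1215,0],[0,0,0],1],[[0,0.1215,0],[0,0,0],1],[[0,0.1215,0],[0,0,0],1]]}}

```text
clock: 37.9
eef_pos: [0.5302, -0.1639, 0.0535]
orientation: [0.999, -0.037, 0.001, -0.001]
ft_force: [-0.9, 8.9, 8.6]
grip_width: 0.0155
grasp_force: 42.3
```

```bash
python3 -c "
from h import *
o=arm.get_obs(); print(o['eef_pos'],o['grip_width'],o['grasp_force'])
c=shot('scene'); cv2.imwrite('pics/s2.png',cv2.resize(c['img'][120:280,200:370,::-1],None,fx=3.5,fy=3.5,interpolation=cv2.INTER_CUBIC))"
```

```text
[ 0.5302468  -0.16388848  0.05351214] 0.015491091685350927 42.282317876815796
```

View pics/s2.png

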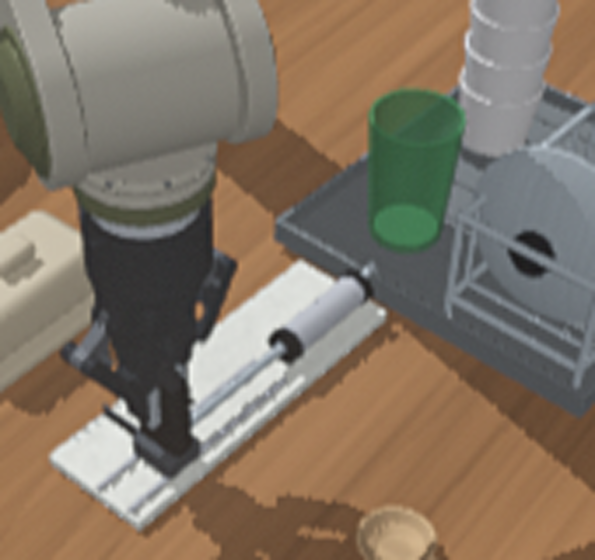

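Request:
{"fn": "jog_arm", "kwargs": {"targets": [[[0,0.0008,0],[0,0,0],1],[[0,0.0008,0],[0,0,0],1],[[0,0.0008,0],[0,0,0],1],[[0,0.0008,0],[0,0,0],1],[[0,0.0008,0],[0,0,0],1],[[0,0.0008,0],[0,0,0],1],[[0,0.0008,0],[0,0,0],1],[[0,0.0008,0],[0,0,0],1],[[0,0.0008,0],[0,0,0],1],[[0,0.0008,0],[0,0,0],1]]}}

```text
clock: 39.2
eef_pos: [0.5302, -0.1644, 0.0535]
orientation: [0.999, -0.037, 0.001, -0.001]
ft_force: [0.4, 8.8, 7.9]
grip_width: 0.0156
grasp_force: 42.3
```

Request:
{"fn": "jog_arm", "kwargs": {"targets": [[[0,0,0],[0,0,0],1],[[0,0,0],[0,0,0],1],[[0,0,0],[0,0,0],1],[[0,0,0],[0,0,0],1],[[0,0,0],[0,0,0],1],[[0,0,0],[0,0,0],1],[[0,0,0],[0,0,0],1],[[0,0,0],[0,0,0],1]]}}

```text
clock: 40.2
eef_pos: [0.5302, -0.1644, 0.0535]
orientation: [0.999, -0.037, 0.001, -0.001]
ft_force: [-0.4, 9.1, 8.8]
grip_width: 0.0154
grasp_force: 42.3
```

Request:
{"fn": "jog_arm", "kwargs": {"targets": [[[0,-0.015,0],[0,0,0],1],[[0,-0.035,0],[0,0,0],1],[[0,-0.055,0],[0,0,0],1],[[0,-0.075,0],[0,0,0],1],[[0,-0.095,0],[0,0,0],1],[[0,-0.11,0],[0,0,0],1],[[0,-0.119,0],[0,0,0],1],[[0,-0.1215,0],[0,0,0],1],[[0,-0.1215,0],[0,0,0],1]]}}

```text
clock: 41.32
eef_pos: [0.5372, -0.0746, 0.0535]
orientation: [0.999, -0.037, 0.001, 0.0]
ft_force: [-0.7, 1.8, 6.7]
grip_width: 0.0156
grasp_force: 41.9
```

Request:
{"fn": "jog_arm", "kwargs": {"targets": [[[0,0,0],[0,0,0],0.5],[[0,0,0],[0,0,0],0],[[0,0,0],[0,0,0],0],[[0,0,-0.06],[0,0,0],0],[[0,0,-0.14],[0,0,0],0],[[0,0,-0.21],[0,0,0],0],[[0,0,-0.21],[0,0,0],0],[[0,0,-0.21],[0,0,0],0]]}}

```text
clock: 42.32
eef_pos: [0.5363, -0.0748, 0.2091]
orientation: [0.999, -0.037, -0.001, -0.0]
ft_force: [-0.6, -0.5, -0.5]
grip_width: 0.0853
grasp_force: 0.0
```

```bash
python3 pt.py p4|head -2; python3 -c "
from h import *
c=shot('top'); s=shot('scene')['img']; a=c['img']
for t in ['beaker0','first_beaker']: print([(np.round(d['extent']).astype(int).tolist(),round(d['conf'],2)) for d in arm.search_frame(c,t)])
cv2.imwrite('pics/fin.png',cv2.resize(s[100:280,200:420,::-1],None,fx=2.5,fy=2.5))"
```

```text
42.325 [ 0.53625952 -0.07475101  0.20906077] 0.08534162314188874 0.0 [-0.62821827 -0.54328038 -0.52864599]
235 [(11, 0.1356, -50), (319, 0.0124, -80), (432, -0.0328, -82), (549, -0.0796, -94), (553, -0.0812, -96), (683, -0.1332, -34)]
[([316, 113, 346, 146], 0.89), ([70, 202, 114, 240], 0.84), ([393, 129, 428, 166], 0.82), ([91, 214, 117, 243], 0.79), ([431, 175, 475, 210], 0.58), ([100, 211, 124, 245], 0.54)]
[([103, 216, 134, 248], 0.46)]
```

View pics/fin.png

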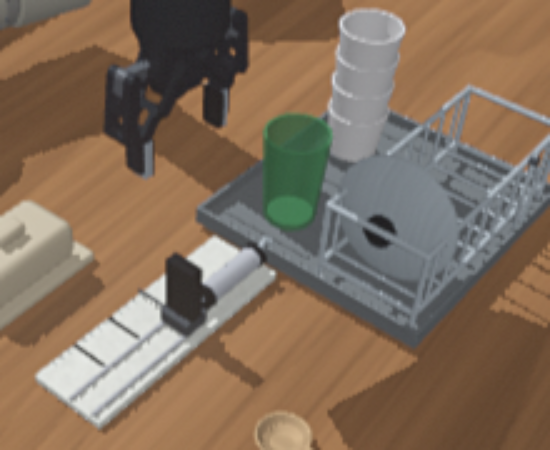

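The gauge is home (pointer back at 0.0124), the stack of four stands upright on the tray, and the gripper is clear of everything.

```bash
python3 -c "
from plant import arm
print(arm.sign_off())"
```

```text
the job is handed in; nothing more can be done
None
```

The job is handed in, though no verdict came back: I held the gauge about 2 s at the nearer mark, nested the three loose white beakers I found in the first beaker, held it about 2 s at the farther mark, and left it home with the other dishes untouched.

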